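Scan two boxed games at a flea-market stall

ROBOT

A 6-joint arm with a two-finger parallel gripper is mounted at the origin on the work surface. World frame = base frame: x ahead of the robot, y to its left, z up, the work surface at z = 0. Lengths are in m, angles in rad, forces in N, time in s.
With the tool pointing down it reaches from about 0.3 to 0.775 m from the base axis. Payload 14.6 kg.
Tool frame: the origin (TCP) lies at the centre of the arm's flange, where the gripper is bolted on; the fingertips stand 199 mm ahead of it and the grasp point (between the pads) lies 180 mm ahead of it; z points along the fingers, y is the line along which they close (so a half turn about z gives the same grasp; the last joint's range is limited). The gripper opens to 94 mm and grips with 3 to 60 N. Pads are 16 mm wide; open, the fingers measure 119 mm over their backs; the gripper's body (75 mm by 177 mm) begins 78 mm behind the grasp point.
Start: joints at [-1.185, 0.3, 1.521, -0, 1.321, -0.067], TCP at [0.241, -0.495, 0.405] pointing down, gripper open.
Joint ranges: [-3.03, 3.03], [-0.79, 2.21], [0.23, 2.52], [-1.04, 4.18], [0, 3.07], [-2.55, 2.55]. Speed limits (rad/s): [2.22, 2.22, 2.57, 3.14, 3.14, 3.14].

INTERFACE

Orientations are given as a unit quaternion [x, y, z, w].
In Python, from plant import ctrl gives the robot as it stands.
- The arm moves only by the tool step_arm, never from a script. Its argument "deltas" is a list that holds one entry, the list of rows, each a list of 5 numbers: the finger opening in mm, from 0 to 94, then the shift along the tool's x, y, z in units of 0.25 m (1.0 is 0.25 m), then the turn about the tool's z in units of 180 degrees (1.0 is 180 degrees). A call has 1 to 8 rows; each row is the pose to reach, as a shift and turn from the pose commanded when the call began, along the tool's axes at that moment, turning the shorter way round; what a row does not reach only later rows make up. A row lasts 1/12 s, in which the tool goes at most 41.7 mm and 7.16 degrees, less where a joint would pass 70% of its speed; a pose out of reach is approached as far as the arm can. A call with a number of a shift or a turn outside -1 to 1 is refused whole. A call with a gripper value outside its range is refused whole. The fingers move at their own pace and stop on an object; "force" is the grip in N (left out, the last holds). Time passes only in rows, so rows that repeat a pose let the fingers close. It gives the time, the measured TCP pose, the force, the opening and the grip force at its end, in the units of the state.
- ctrl.sense(): the state, without advancing time (a new reading comes with each control period).
- ctrl.camera(name): name is "side" or "top" or "wrist"; returns the picture (400x640x3 uint8, blue, green, red); there is no depth.
- ctrl.calibration(name): a dict with "fx", "fy", "cx", "cy" (pixels), "k1" (the pictures are not rectified: a ray, as slopes to the right and down, at radius r is drawn at 1 + k1 r^2 times it, then the intrinsics apply), "T" (4x4, takes a point from camera to world coordinates); the wrist camera has in their place "tool_from_camera" (4x4, takes a point from camera to tool coordinates, whose origin is the TCP and whose axes are the flange's). Camera axes: x right, y up, looking along -z (the intrinsics and any distortion apply to the point x, -y, -z); pixel columns grow to the right and rows downward; lengths in m; the calibration is good to about 2 mm. A picture is of the moment at which its call begins: read the wrist's pose just before it. calibration takes no time and is no camera call.
- ctrl.hand_in(): hands the job in; it is judged then, once.
The state is a dict: "t": time; "joint_positions": joint angles; "joint_velocities": joint speeds; "tau": joint torques, N m; "tool_pos": TCP position; "orientation": TCP orientation; "wrist_force": force on the tool from outside, world axes, zero at the start; "ft_torque": the same for the moment, N m; "width": finger opening in m; "finger_force": force on a finger pad.
Only numpy, scipy, OpenCV 4.12 (cv2) and the standard library are available. Lean on these libraries where they do the work, as an engineer would, in place of code of your own. Each camera call takes 0.05 s, during which the arm holds its last target. There are 200 camera calls.

TASK

A customer is buying the red and the blue boxed game: take the barcode scanner out of its cradle and read the label on the red box, then the label on the blue box, each time pointing the scanner's window square at the middle of the label from about 65 mm away, its wide side across the bars, and holding it still for two seconds. Then put the scanner back in its cradle, fully home as it was, and let go. Do not read the yellow box, and do not push the boxes or disturb the other things on the stall.

Things in the scene. Friction and masses are not known exactly. Their poses are not given: they have to be found in the camera images.
- scanner: Barcode scanner, loose, 144 mm long, about 180 g. Origin: centre of its red window (nose). z runs from window to tail, so it looks along -z; y is its wide side and scan line. Grey head 62 (y) x 36 (x) mm, z = 0 to 48; white handle 36 (y) x 28 (x) mm, z = 46 to 144, orange trigger on +x. Reads a label 35 to 100 mm straight ahead of the window, its wide side within 30 deg of square across the bars.
- scanner_grip (a point): Point on the scanner's axis 122 mm from the window, in the upper handle (same axes as the scanner): a good place to grip it across y (36 mm wide), tool along the scanner or up to 25 deg nearer vertical. Much lower, the tail meets the gripper. In the cradle it stands window down, leaning 30 deg from vertical, tail towards the cradle's front, roughly to the robot.
- cradle_bed: Black sloping bed of the fixed cradle. Origin: centre of its foot, 32 mm above the table, where the window's centre rests; axes as the seated scanner's: z up the bed, 30 deg from vertical, y across. Back plate face x = -18 mm, up to z = 79; foot x = -25 to 25; cheeks' inner faces y = +-35, up to z = 42 mm. Open at top and +x. Grey base 150 x 100 mm; lift the scanner straight up.
- red_label (a point): Centre of the white barcode label (80 mm wide, 50 mm up the slope, black bars) on the red boxed game's top face. z: the label's outward normal, 22 to 39 deg from vertical, leaning towards the front of the box, roughly to the robot (differs from box to box); y: along the label's width, across the bars; x: up the slope, along the bars.
- blue_label (a point): Centre of the white barcode label (80 mm wide, 50 mm up the slope, black bars) on the blue boxed game's top face. z: the label's outward normal, 22 to 39 deg from vertical, leaning towards the front of the box, roughly to the robot (differs from box to box); y: along the label's width, across the bars; x: up the slope, along the bars.
- yellow_label (a point): Centre of the white barcode label (80 mm wide, 50 mm up the slope, black bars) on the yellow boxed game's top face. z: the label's outward normal, 22 to 39 deg from vertical, leaning towards the front of the box, roughly to the robot (differs from box to box); y: along the label's width, across the bars; x: up the slope, along the bars. Not to be read.
- red_stand: Black base, 150 (x) x 110 (y) mm, of the stand under the red box, fixed; origin under its centre, z up, front -x. On it a 165 x 120 mm plate with the red box (155 x 116 x 31 mm) leans on a stiff friction hinge along y at x = -70, z = 24 mm; the box's top face is 37 mm from the hinge axis and the label's centre 80 mm up the slope from it.
- blue_stand: Black base, 150 (x) x 110 (y) mm, of the stand under the blue box, fixed; origin under its centre, z up, front -x. On it a 165 x 120 mm plate with the blue box (155 x 116 x 31 mm) leans on a stiff friction hinge along y at x = -70, z = 24 mm; the box's top face is 37 mm from the hinge axis and the label's centre 80 mm up the slope from it.
- yellow_stand: Black base, 150 (x) x 110 (y) mm, of the stand under the yellow box, fixed; origin under its centre, z up, front -x. On it a 165 x 120 mm plate with the yellow box (155 x 116 x 31 mm) leans on a stiff friction hinge along y at x = -70, z = 24 mm; the box's top face is 37 mm from the hinge axis and the label's centre 80 mm up the slope from it.
- bottle: Green glass bottle, 54 mm diameter, 200 mm tall, loose, bystander; origin under its base, z up. Beside the blue box.
- jar: Amber glass jar, 56 mm diameter, 130 mm tall, loose, bystander; origin under its base, z up. Beside the red box.
- tin: Red and white tin, 54 mm diameter, 115 mm tall, loose, bystander; origin under its base, z up. Beside the yellow box.
- mug: White mug, 76 mm diameter, 85 mm tall, loose, bystander; origin under its base, z up.
- figurine: Blue duck-like figurine, 54 mm diameter, 85 mm tall, loose, bystander; origin under its base, z up.
- candlestick: Brass candlestick, 68 mm foot, 115 mm tall, loose, bystander; origin under its base, z up.
There are look-alikes about, which are no part of the job. There is more than one size of the scanner; the one meant has the size given above.

How it is judged:
By the outcome, as a careful person would: the job done as asked, in the order asked, and still so for the second after the job is handed in, with the robot touching nothing.
It also fails if it takes over 72 s, if anything falls off the work surface, if the arm or the gripper's body presses on something with over 40 N, if the wrist force passes 120 N, or if a joint passes its speed limit or range.

## Working session

There is one attempt and no reset: what is moved stays moved. The work goes in short steps, Python scripts to look and compute and a tool call to move; the robot and the scene stay as the last step left them, time stands still between calls to the robot, and variables do not carry over. Pictures are saved under pics/ and viewed, at most 10 in all, crops included, and the job is handed in when it is done.

Besides the shell and the picture viewer there is one more tool, called after "Request:" as name(argument=value, ...), one argument or row to a line, values as JSON. step_arm: Moves the arm, as the interface text tells. Shifts and turns lie within -1 to 1; 1 stands for 0.25 m of shift or 180 degrees of turn. Its arguments: {"type":"object","properties":{"deltas":{"type":"array","items":{"type":"array","items":{"type":"array","items":{"type":"number"}}}},"force":{"type":"number"}},"required":["deltas"]}

```bash
ls; mkdir -p pics; python3 - <<'E'
from plant import ctrl
import cv2,numpy as np
np.set_printoptions(precision=4,suppress=True)
s=ctrl.sense();print(s)
for n in("side","top","wrist"):
    im=ctrl.camera(n);cv2.imwrite(f"pics/{n}0.png",im);print(n,ctrl.calibration(n))
E
```

```text
pics
{'t': 0.0, 'joint_positions': array([-1.1846,  0.3005,  1.5215, -0.    ,  1.3207, -0.0666]), 'joint_velocities': array([ 0.0006,  0.0011,  0.0002,  0.0011, -0.0007, -0.0011]), 'tau': array([  0.0006, -53.1805, -35.2737,   0.0709,   0.0244,  -0.0001]), 'tool_pos': array([ 0.2406, -0.4946,  0.4041]), 'orientation': array([ 0.9745,  0.2244, -0.0001, -0.0005]), 'wrist_force': array([-0.65  ,  0.001 ,  0.0674]), 'ft_torque': array([ 0.0024, -0.0414, -0.0167]), 'finger_force': 0.0, 'width': 0.09378635168427613}
side {'fx': 375.54812417502524, 'fy': 375.54812417502524, 'cx': 321.9382930113192, 'cy': 205.34469681977586, 'k1': -0.06254559866632288, 'T': array([[-0.9051,  0.2514, -0.343 ,  0.2101],
       [-0.4252, -0.5251,  0.7372,  0.7237],
       [ 0.0052,  0.813 ,  0.5822,  0.6248],
       [ 0.    ,  0.    ,  0.    ,  1.    ]])}
top {'fx': 454.6652437826018, 'fy': 454.6652437826018, 'cx': 318.91225984439507, 'cy': 193.71455042440405, 'k1': -0.010966125532424363, 'T': array([[ 0.0022,  0.9787, -0.2051,  0.2589],
       [-1.    ,  0.0015, -0.0035,  0.0421],
       [-0.0031,  0.2051,  0.9787,  1.4147],
       [ 0.    ,  0.    ,  0.    ,  1.    ]])}
wrist {'fx': 318.91058809678157, 'fy': 318.91058809678157, 'cx': 323.8478438258418, 'cy': 201.44566664579497, 'k1': -0.008125682243545304, 'tool_from_camera': array([[-0.0005,  0.9583,  0.2857,  0.0831],
       [ 1.    ,  0.0003,  0.0008,  0.0007],
       [ 0.0007,  0.2857, -0.9583,  0.0224],
       [ 0.    ,  0.    ,  0.    ,  1.    ]])}
```

View pics/top0.png

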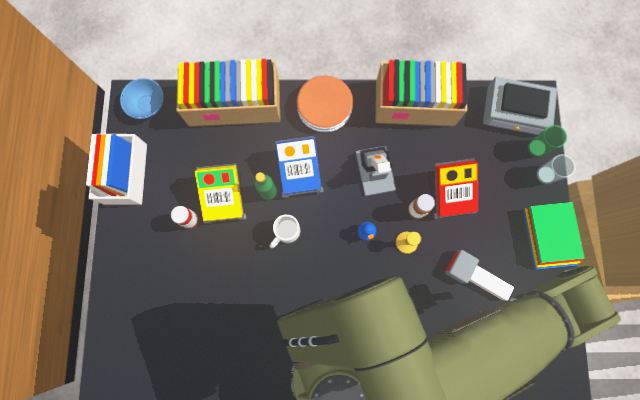

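View pics/side0.png

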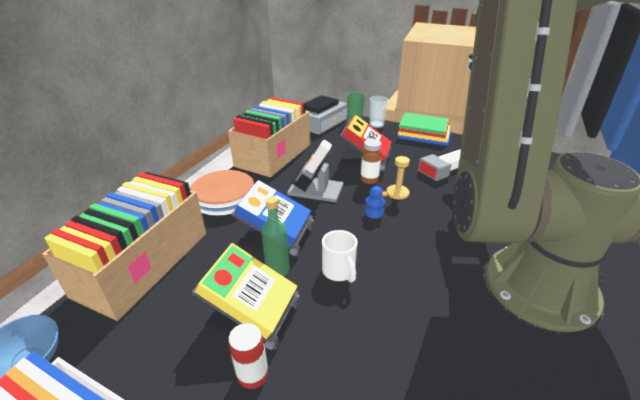

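```bash
cat > h.py <<'E'
from plant import ctrl
import cv2,numpy as np
from scipy.spatial.transform import Rotation as R
np.set_printoptions(precision=4,suppress=True)
def cam(n,s=None):
    c=ctrl.calibration(n)
    if n=="wrist":
        s=s or ctrl.sense(); T=np.eye(4);T[:3,:3]=R.from_quat(s["orientation"]).as_matrix();T[:3,3]=s["tool_pos"]
        c["T"]=T@c["tool_from_camera"]
    return c
def rays(c,uv):
    d=(np.atleast_2d(uv).astype(float)-[c["cx"],c["cy"]])/[c["fx"],c["fy"]]
    p=d.copy()
    for _ in range(20): p=d/(1+c["k1"]*(p**2).sum(1,keepdims=True))
    v=np.c_[p[:,0],-p[:,1],-np.ones(len(p))]@c["T"][:3,:3].T
    return c["T"][:3,3],v/np.linalg.norm(v,axis=1,keepdims=True)
def onz(c,uv,z):
    o,v=rays(c,uv); return o+v*((z-o[2])/v[:,2])[:,None]
def tri(obs):  # [(c,uv),...]
    A=np.zeros((3,3));b=np.zeros(3)
    for c,uv in obs:
        o,v=rays(c,uv);P=np.eye(3)-np.outer(v[0],v[0]);A+=P;b+=P@o
    x=np.linalg.solve(A,b)
    return x,[np.linalg.norm(np.cross(x-rays(c,uv)[0],rays(c,uv)[1][0]))*1e3 for c,uv in obs]
def proj(c,X):
    p=(np.atleast_2d(X)-c["T"][:3,3])@c["T"][:3,:3]; d=np.c_[p[:,0]/-p[:,2],-p[:,1]/-p[:,2]]
    return d*(1+c["k1"]*(d**2).sum(1,keepdims=True))*[c["fx"],c["fy"]]+[c["cx"],c["cy"]]
E
python3 - <<'E'
from h import *
c=cam("top")
for n,uv,z in [("red",(460,199),.1),("blue",(300,170),.1),("yel",(219,197),.1),("scan tail",(377,169),.13),("cradle base",(376,180),.01),("jar",(424,205),.1),("bottle",(264,180),.15),("bigscan",(480,275),.02)]:
    print(n,onz(c,uv,z)[0])
im=cv2.imread("pics/top0.png")
a=cv2.resize(im[130:230,330:490],None,fx=5,fy=5,interpolation=cv2.INTER_CUBIC);cv2.imwrite("pics/crop1.png",a)
E
```

```text
red [ 0.5191 -0.3691  0.1   ]
blue [0.6067 0.1035 0.1   ]
yel [0.524  0.3419 0.1   ]
scan tail [ 0.6021 -0.1227  0.13  ]
cradle base [ 0.598  -0.1341  0.01  ]
jar [ 0.501  -0.2621  0.1   ]
bottle [0.5638 0.2039 0.15  ]
bigscan [ 0.3009 -0.4404  0.02  ]
```

View pics/crop1.png

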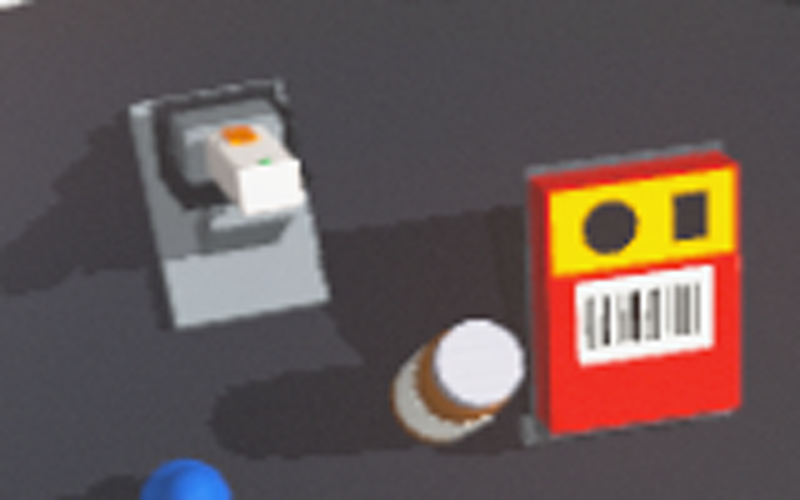

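Request:
step_arm(
  deltas=[
    [[94, 0.76, -0.18, 0, 0.144], [94, 0.76, -0.18, 0, 0.144], [94, 0.76, -0.18, 0, 0.144], [94, 0.76, -0.18, 0, 0.144], [94, 0.76, -0.18, 0, 0.144], [94, 0.76, -0.18, 0, 0.144]],
  ],
)

```text
t: 0.65
tool_pos: [0.3956, -0.3672, 0.4045]
orientation: [1.0, 0.002, 0.0, -0.0]
wrist_force: [-0.7, 0.2, -0.5]
width: 0.094
finger_force: 0.0
```

Request:
step_arm(
  deltas=[
    [[94, 0.6, -0.48, 0, 0], [94, 0.6, -0.48, 0, 0], [94, 0.6, -0.48, 0, 0], [94, 0.6, -0.48, 0, 0], [94, 0.6, -0.48, 0, 0], [94, 0.6, -0.48, 0, 0], [94, 0.6, -0.48, 0, 0]],
  ],
)

```text
t: 1.23
tool_pos: [0.5423, -0.2503, 0.404]
orientation: [1.0, 0.001, -0.001, -0.0]
wrist_force: [-0.1, -1.1, -0.5]
width: 0.094
finger_force: 0.0
```

```bash
python3 - <<'E'
from h import *
s=ctrl.sense();im=ctrl.camera("wrist");cv2.imwrite("pics/w1.png",im)
np.save("w1.npy",np.r_[s["tool_pos"],s["orientation"]]);print(s["t"],s["tool_pos"],s["orientation"],s["joint_positions"])
E
```

```text
1.2333 [ 0.5423 -0.2503  0.404 ] [ 1.      0.0013 -0.0005 -0.0002] [-0.4937  0.4065  1.3793 -0.0002  1.3569  1.0745]
```

View pics/w1.png

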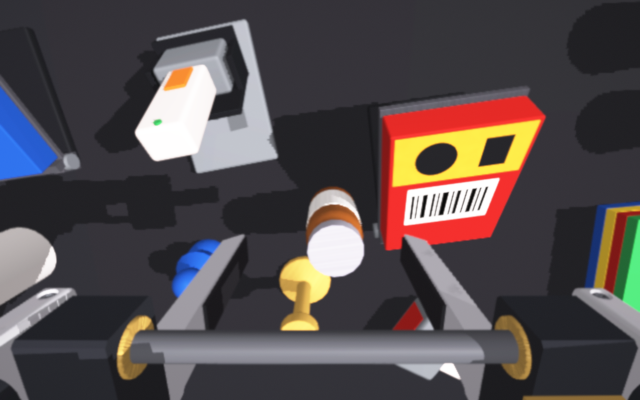

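```bash
python3 - <<'E'
from h import *
w=cv2.imread("pics/w1.png");s=cv2.imread("pics/side0.png");t=cv2.imread("pics/top0.png")
f=lambda im,x,y,W,H,k:cv2.resize(im[y:y+H,x:x+W],None,fx=k,fy=k,interpolation=cv2.INTER_CUBIC)
M=np.zeros((600,800,3),np.uint8)
M[:600,:500]=f(w,130,10,125,150,4)[:600]   # wrist scanner x4
M[:300,500:]=f(s,285,135,60,60,5)
M[300:,500:]=f(t,350,140,50,50,6)
cv2.imwrite("pics/m1.png",M)
# label corners
def lab(im,roi):
    x,y,W,H=roi;c=im[y:y+H,x:x+W];k=3;c=cv2.resize(c,None,fx=k,fy=k,interpolation=cv2.INTER_CUBIC)
    h=cv2.cvtColor(c,cv2.COLOR_BGR2HSV);m=((h[...,1]<70)).astype(np.uint8)*255
    m=((h[...,1]<90)&(h[...,2]>140)).astype(np.uint8)*255
    m=cv2.morphologyEx(m,cv2.MORPH_CLOSE,np.ones((21,21)))
    cs=max(cv2.findContours(m,0,2)[0],key=cv2.contourArea)
    q=cv2.approxPolyDP(cv2.convexHull(cs),0.05*cv2.arcLength(cs,True),True)[:,0]
    return (q+.5)/k-.5+[x,y]
print(lab(w,(392,170,120,65)));print(lab(t,(440,180,38,30)))
E
```

```text
[[498.6667 178.    ]
 [483.3333 214.6667]
 [403.3333 224.    ]
 [408.     189.6667]]
[[471.6667 179.6667]
 [471.     199.    ]
 [445.6667 201.6667]
 [445.3333 186.3333]]
```

View pics/m1.png

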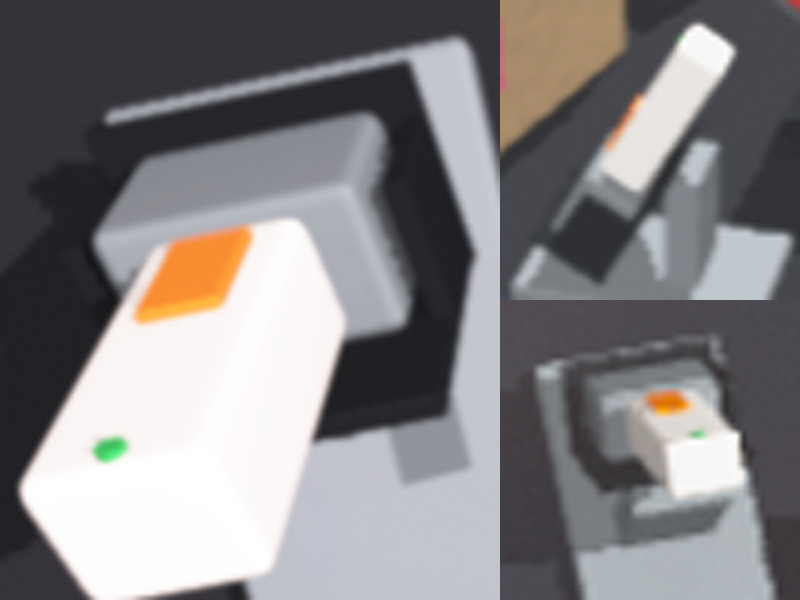

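```bash
cat >> h.py <<'E'
def wcam(f):
    a=np.load(f);return cam("wrist",{"tool_pos":a[:3],"orientation":a[3:]})
def lab(im,roi,k=6):
    """label corners UL,UR,LR,LL: hull of the white, one line fitted per side"""
    x,y,W,H=roi;c=cv2.resize(im[y:y+H,x:x+W],None,fx=k,fy=k,interpolation=cv2.INTER_CUBIC)
    m=(c.min(2)>120).astype(np.uint8)*255
    n,l,st,_=cv2.connectedComponentsWithStats(m)
    b=1+np.argmax(st[1:,4]);m=(l==b).astype(np.uint8)
    h=cv2.convexHull(max(cv2.findContours(m,0,2)[0],key=cv2.contourArea))[:,0].astype(float)
    hm=np.zeros_like(m);cv2.fillPoly(hm,[h.astype(np.int32)],1)
    P=max(cv2.findContours(hm,0,1)[0],key=cv2.contourArea)[:,0].astype(float)
    e=.02*cv2.arcLength(h.astype(np.float32)[:,None],True)
    for _ in range(30):
        q=cv2.approxPolyDP(h.astype(np.float32)[:,None],e,True)[:,0]
        if len(q)<=4: break
        e*=1.15
    L=[]
    for i in range(4):
        a,b2=q[i],q[(i+1)%4];d=b2-a;n_=np.linalg.norm(d);d=d/n_
        t=(P-a)@d;o=np.abs((P-a)@[-d[1],d[0]])
        s=P[(t>.12*n_)&(t<.88*n_)&(o<.05*n_+4)]
        vx,vy,x0,y0=cv2.fitLine(s.astype(np.float32),cv2.DIST_HUBER,0,.01,.01).ravel();L.append(np.cross([x0,y0,1],[x0+vx,y0+vy,1]))
    C=[];
    for i in range(4):
        p=np.cross(L[i-1],L[i]);C.append(p[:2]/p[2])
    C=(np.array(C)+.5)/k-.5+[x,y]
    C=C[np.argsort(C[:,1])];u=C[:2][np.argsort(C[:2,0])];d=C[2:][np.argsort(C[2:,0])]
    return np.array([u[0],u[1],d[1],d[0]])
def pnp(c,C):
    o,v=rays(c,C);vc=v@c["T"][:3,:3];p=np.c_[vc[:,0]/-vc[:,2],-vc[:,1]/-vc[:,2]]
    # label axes x up slope, y left (across bars), z out ; corners UL,UR,LR,LL
    O=np.array([[.025,.04,0],[.025,-.04,0],[-.025,-.04,0],[-.025,.04,0]])
    n,rv,tv,er=cv2.solvePnPGeneric(O,p[:,None],np.eye(3),None,flags=cv2.SOLVEPNP_IPPE)
    F=np.diag([1,-1,-1]);out=[]
    for r,t,e in zip(rv,tv,er):
        Rw=c["T"][:3,:3]@F@cv2.Rodrigues(r)[0];X=c["T"][:3,:3]@F@t.ravel()+c["T"][:3,3]
        z=Rw[:,2];out.append((X,"tilt",np.degrees(np.arccos(z[2])),"yaw",np.degrees(np.arctan2(-z[1],-z[0])),"yawY",np.degrees(np.arctan2(-Rw[0,1],Rw[1,1])),"err px",e[0]*c["fx"]))
    return out
E
python3 - <<'E'
from h import *
w=wcam("w1.npy");t=cam("top");s=cam("side")
obs=[(w,(167.2,141.8)),(t,(384,167.2)),(s,(326.5,144.7))]
X,r=tri(obs);print("tail",X,r,tri(obs[:2]))
for n,c,uv in [("wAB",w,[(135,131.7),(182,122.5)]),("wDC",w,[(154.2,160),(197.5,153)]),("tAB",t,[(377.2,164.2),(389.7,161.7)]),("tDC",t,[(378.7,172.8),(390.3,170)])]:
    p=onz(c,uv,X[2]);d=p[0]-p[1];print(n,p.mean(0),np.linalg.norm(d),np.degrees(np.arctan2(-d[0],d[1])))
p=onz(w,[(246,20),(276,157)],.01);d=p[0]-p[1];print("base edge",p,np.linalg.norm(d),np.degrees(np.arctan2(d[1],d[0])))
im=cv2.imread("pics/w1.png");C=lab(im,(392,170,120,65));print(C)
for o in pnp(w,C):print(o)
tm=cv2.imread("pics/top0.png");T=lab(tm,(440,180,38,30));print(T)
print([tri([(w,a),(t,b)]) for a,b in zip(C,T)]);print(tri([(w,C.mean(0)),(t,T.mean(0))]))
E
```

```text
tail [ 0.6006 -0.1402  0.154 ] [np.float64(0.7411635945855136), np.float64(0.5431319679519359), np.float64(1.252610657666469)] (array([ 0.6012, -0.1399,  0.1537]), [np.float64(0.07674737751997968), np.float64(0.07674737751996132)])
wAB [ 0.6114 -0.1352  0.154 ] 0.034430742605857385 10.509366444714827
wDC [ 0.5909 -0.1447  0.154 ] 0.032163851244577504 9.049693980461948
tAB [ 0.6137 -0.1386  0.154 ] 0.03688761477615148 11.731147325940658
tDC [ 0.5886 -0.1409  0.154 ] 0.03444619276658836 13.983084564161736
base edge [[ 0.7116 -0.1692  0.01  ]
 [ 0.5685 -0.1948  0.01  ]] 0.1453532691136097 10.1209447018015
[[406.558  189.1641]
 [500.5658 176.494 ]
 [484.9788 214.9172]
 [402.5493 225.8283]]
(array([ 0.5419, -0.3636,  0.1051]), 'tilt', np.float64(29.91758363168268), 'yaw', np.float64(9.774781239989807), 'yawY', np.float64(7.773771938255749), 'err px', np.float64(0.09723883436663186))
(array([ 0.5443, -0.3593,  0.1078]), 'tilt', np.float64(77.36285848163949), 'yaw', np.float64(-147.26579818611458), 'yawY', np.float64(23.328495993061406), 'err px', np.float64(3.5378468840270045))
[[444.5051 185.9763]
 [472.25   182.0203]
 [472.25   199.2209]
 [444.8523 203.0461]]
[(array([ 0.556 , -0.3229,  0.1106]), [np.float64(0.3602965811183502), np.float64(0.3602965811183552)]), (array([ 0.5678, -0.4045,  0.1109]), [np.float64(0.47578867137796016), np.float64(0.4757886713779237)]), (array([ 0.5222, -0.4115,  0.0813]), [np.float64(0.05058756869855724), np.float64(0.05058756869851733)]), (array([ 0.5104, -0.3295,  0.0813]), [np.float64(0.5249102272741266), np.float64(0.5249102272741858)])]
(array([ 0.5398, -0.3678,  0.0943]), [np.float64(0.3598762939792911), np.float64(0.35987629397915916)])
```

Request:
step_arm(
  deltas=[
    [[94, 0.0, -0.84, 0, -0.057], [94, 0.0, -0.84, 0, -0.057], [94, 0.0, -0.84, 0, -0.057], [94, 0.0, -0.84, 0, -0.057], [94, 0.0, -0.84, 0, -0.057], [94, 0.0, -0.84, 0, -0.057], [94, 0.0, -0.84, 0, -0.057], [94, 0.0, -0.84, 0, -0.057]],
  ],
)

```text
t: 1.95
tool_pos: [0.5413, -0.0421, 0.4048]
orientation: [0.996, 0.089, 0.0, 0.0]
wrist_force: [0.5, -0.7, -0.5]
width: 0.094
finger_force: 0.0
```

```bash
python3 - <<'E'
from h import *
s=ctrl.sense();im=ctrl.camera("wrist");cv2.imwrite("pics/w2.png",im)
np.save("w2.npy",np.r_[s["tool_pos"],s["orientation"]]);print(s["t"],s["tool_pos"],s["orientation"],s["joint_positions"])
w=wcam("w2.npy");print(proj(w,[[.607,.1035,.097],[.601,-.14,.1567],[.64,-.15,.032]]))
print(proj(cam("side"),[[.607,.1035,.097]]))
E
```

```text
1.95 [ 0.5413 -0.0421  0.4048] [0.996  0.0892 0.0001 0.0002] [-0.1451  0.2841  1.541  -0.0003  1.3163  1.2471]
[[168.8161  97.9087]
 [472.0033 167.5798]
 [439.9532 111.7775]]
[[280.997  206.8585]]
```

View pics/w2.png

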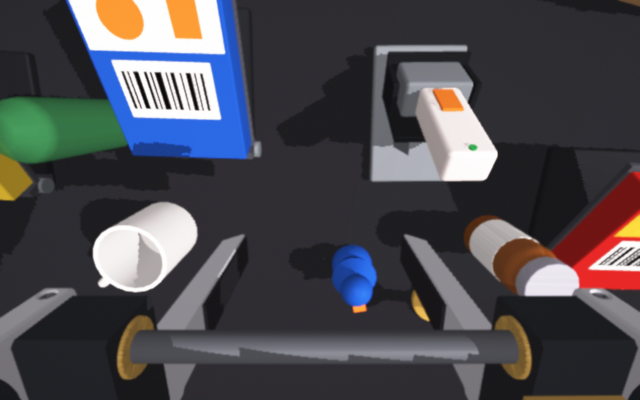

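```bash
python3 - <<'E'
from h import *
im=cv2.imread("pics/w2.png");cv2.imwrite("pics/m2.png",cv2.resize(im[35:190,360:510],None,fx=3.8,fy=3.8,interpolation=cv2.INTER_CUBIC))
w=wcam("w2.npy");t=cam("top");tm=cv2.imread("pics/top0.png");s=cam("side")
C=lab(im,(104,52,125,75));T=lab(tm,(283,158,34,24));print(C,T)
L=np.array([tri([(w,a),(t,b)])[0] for a,b in zip(C,T)]);print([tri([(w,a),(t,b)])[1][0] for a,b in zip(C,T)]);print(L)
print(tri([(w,C.mean(0)),(t,T.mean(0))]))
for o in pnp(w,C):print(o)
def lp(L):
    u=(L[0]+L[1]-L[2]-L[3])/2;y=(L[0]+L[3]-L[1]-L[2])/2
    print("c",L.mean(0),"tilt",np.degrees(np.arcsin(u[2]/np.linalg.norm(u))),"yaw",np.degrees(np.arctan2(-y[0],y[1])),np.linalg.norm(u),np.linalg.norm(y))
lp(L)
E
```

```text
[[109.3562  58.5542]
 [209.827   61.7134]
 [221.5926 119.9038]
 [132.8108 117.4399]] [[283.2606 162.0196]
 [311.456  157.9519]
 [313.9297 175.8855]
 [285.9511 179.7285]]
[np.float64(1.24262969226867), np.float64(0.8282467649340698), np.float64(0.6257480072287995), np.float64(0.416575404230903)]
[[0.6307 0.1536 0.098 ]
 [0.6419 0.0689 0.1052]
 [0.5946 0.0626 0.0781]
 [0.5825 0.1467 0.0747]]
(array([0.6134, 0.1082, 0.0879]), [np.float64(0.14256181944656293), np.float64(0.14256181944679944)])
(array([0.6126, 0.1024, 0.1   ]), 'tilt', np.float64(24.28518199888671), 'yaw', np.float64(5.845834563707265), 'yawY', np.float64(8.42321105665235), 'err px', np.float64(0.1483951480729187))
(array([0.6145, 0.0983, 0.1003]), 'tilt', np.float64(53.409513150477316), 'yaw', np.float64(125.5555324139259), 'yawY', np.float64(10.55162222404807), 'err px', np.float64(2.5175501355584395))
c [0.6124 0.1079 0.089 ] tilt 27.583302265577334 yaw 7.817837936440502 0.05442769334310949 0.0853576016346513
```

View pics/m2.png

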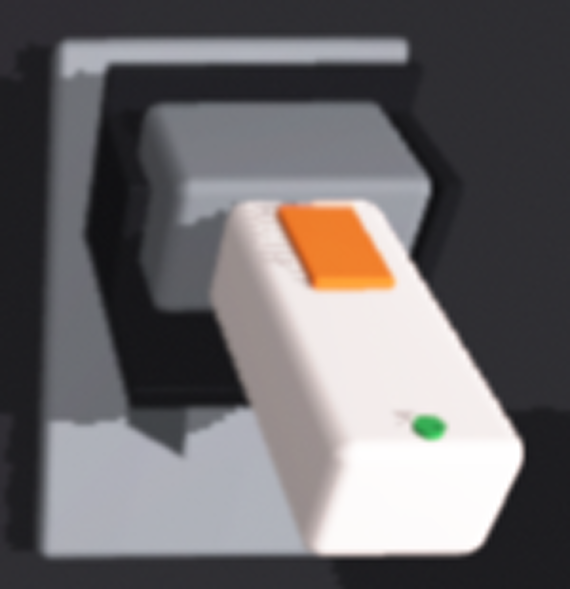

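```bash
python3 - <<'E'
from h import *
w1=wcam("w1.npy");w=wcam("w2.npy");t=cam("top");s=cam("side")
obs=[(w1,(167.2,141.8)),(w,(469.2,165.8)),(t,(384,167.2)),(s,(326.5,144.7))]
print("tail",tri(obs),tri(obs[:2])); print([onz(c,u,.1567) for c,u in obs])
for c,uv,z in [(w,[(450.8,150.8),(498.2,152.1)],.1637),(w,[(442.1,179.7),(485.8,180.5)],.1497),(w1,[(135,131.7),(182,122.5)],.1637),(w1,[(154.2,160),(197.5,153)],.1497)]:
    p=onz(c,uv,z);d=p[0]-p[1];print(p.mean(0),np.linalg.norm(d),np.degrees(np.arctan2(-d[0],d[1])))
for uv in [[(374.7,180.5),(440,180.5)],[(376,46.5),(466,46)],[(371.5,180.5),(376,46.5)]]:
    p=onz(w,uv,.012);d=p[0]-p[1];print("base",p,np.degrees(np.arctan2(d[1],d[0])))
im=cv2.imread("pics/w2.png");tm=cv2.imread("pics/top0.png")
for z in(.090,.0925,.095):print("blue",onz(w,lab(im,(104,52,125,75)).mean(0),z),onz(t,lab(tm,(283,158,34,24)).mean(0),z))
for z in(.095,.0975):print("red",onz(w1,lab(cv2.imread("pics/w1.png"),(392,170,120,65)).mean(0),z),onz(t,lab(tm,(440,180,38,30)).mean(0),z))
E
```

```text
tail (array([ 0.6008, -0.1399,  0.1537]), [np.float64(0.3581106481040751), np.float64(1.0397812744193708), np.float64(0.30602053918021294), np.float64(1.5951671441368367)]) (array([ 0.6013, -0.1394,  0.153 ]), [np.float64(0.22205378598530426), np.float64(0.22205378598553255)])
[array([[ 0.6015, -0.1412,  0.1567]]), array([[ 0.6019, -0.1376,  0.1567]]), array([[ 0.6003, -0.1395,  0.1567]]), array([[ 0.5972, -0.1356,  0.1567]])]
[ 0.6127 -0.1348  0.1637] 0.032706032212317715 8.726356402835593
[ 0.5901 -0.1405  0.1497] 0.03285254276964992 9.174604912888075
[ 0.6119 -0.1401  0.1637] 0.03297458896999781 10.509094680330934
[ 0.5901 -0.1426  0.1497] 0.032783480845989615 9.05036299580675
base [[ 0.5511 -0.1025  0.012 ]
 [ 0.5649 -0.179   0.012 ]] 100.23025036978262
base [[ 0.6933 -0.0716  0.012 ]
 [ 0.711  -0.1655  0.012 ]] 100.62883289744875
base [[ 0.5504 -0.0987  0.012 ]
 [ 0.6933 -0.0716  0.012 ]] -169.2590295157538
blue [[0.6136 0.1074 0.09  ]] [[0.6128 0.1081 0.09  ]]
blue [[0.6137 0.1062 0.0925]] [[0.6121 0.1079 0.0925]]
blue [[0.6138 0.1051 0.095 ]] [[0.6114 0.1078 0.095 ]]
red [[ 0.5399 -0.3679  0.095 ]] [[ 0.5396 -0.3673  0.095 ]]
red [[ 0.5407 -0.3669  0.0975]] [[ 0.539  -0.3665  0.0975]]
```

Request:
step_arm(
  deltas=[
    [[94, 0.21, 0.428, 0, 0], [94, 0.21, 0.428, 0, 0], [94, 0.21, 0.428, 0, 0], [94, 0.21, 0.428, 0.0, 0], [94, 0.21, 0.428, 0.0, 0], [94, 0.21, 0.428, 0.17, 0], [94, 0.21, 0.428, 0.25, 0], [94, 0.21, 0.428, 0.25, 0]],
  ],
)

```text
t: 2.67
tool_pos: [0.6112, -0.1371, 0.3376]
orientation: [0.996, 0.089, -0.003, -0.001]
wrist_force: [-1.4, -0.2, -0.8]
width: 0.0939
finger_force: 0.0
```

```bash
python3 - <<'E'
from h import *
s=ctrl.sense();im=ctrl.camera("wrist");cv2.imwrite("pics/w3.png",cv2.resize(im,None,fx=1.2,fy=1.2))
print(s["t"],s["tool_pos"],s["orientation"],s["wrist_force"])
w=cam("wrist",s);g=s["tool_pos"]+[0,0,-.18];print("grasp pt px",proj(w,[[*s["tool_pos"][:2],.138],[.601,-.1397,.1545]])*1.2)
E
```

```text
2.6667 [ 0.6112 -0.1371  0.3376] [ 0.996   0.0892 -0.0035 -0.0014] [-1.443  -0.2448 -0.7701]
grasp pt px [[388.7063 297.067 ]
 [390.2524 332.4852]]
```

View pics/w3.png

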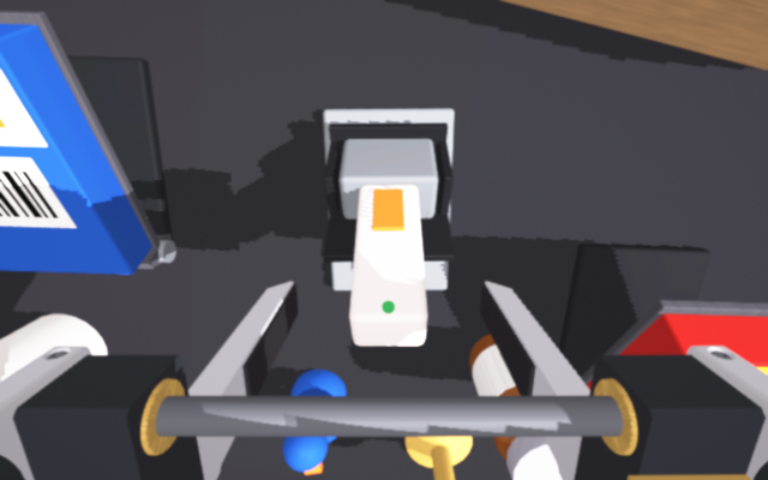

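Request:
step_arm(
  deltas=[
    [[94, 0, 0, 0.05, 0], [94, 0, 0, 0.092, 0], [94, 0, 0, 0.092, 0], [94, 0, 0, 0.092, 0], [60, 0, 0, 0.092, 0], [50, 0, 0, 0.092, 0], [45, 0, 0, 0.092, 0], [42, 0, 0, 0.092, 0]],
  ],
  force=10,
)

```text
t: 3.38
tool_pos: [0.6124, -0.1369, 0.3195]
orientation: [0.996, 0.09, 0.0, 0.0]
wrist_force: [1.0, 0.1, -0.8]
width: 0.071
finger_force: 0.0
```

Request:
step_arm(
  deltas=[
    [[38, 0, 0, 0, 0], [30, 0, 0, 0, 0], [30, 0, 0, 0, 0], [30, 0, 0, 0, 0], [30, 0, 0, 0, 0], [30, 0, 0, 0, 0]],
  ],
)

```text
t: 3.88
tool_pos: [0.6124, -0.1368, 0.3191]
orientation: [0.996, 0.09, -0.0, -0.0]
wrist_force: [0.2, -0.4, -0.6]
width: 0.0362
finger_force: 10.0
```

Request:
step_arm(
  deltas=[
    [[20, 0, 0, 0, 0], [20, 0, 0, 0, 0], [20, 0, 0, 0, 0], [20, 0, 0, 0, 0]],
  ],
  force=50,
)

```text
t: 4.22
tool_pos: [0.6124, -0.1368, 0.3191]
orientation: [0.996, 0.09, 0.0, -0.0]
wrist_force: [1.7, -0.2, -0.7]
width: 0.0357
finger_force: 50.0
```

```bash
python3 - <<'E'
from h import *
s=ctrl.sense();print(s);np.save("grip.npy",np.r_[s["tool_pos"],s["orientation"]])
E
```

```text
{'t': 4.2167, 'joint_positions': array([-0.2782,  0.5469,  1.3765,  0.0001,  1.2181,  1.1132]), 'joint_velocities': array([-0.0002,  0.0006,  0.0002, -0.0001,  0.0009,  0.0008]), 'tau': array([ -0.3187, -65.8523, -33.96  ,  -0.0794,   0.1296,   0.0266]), 'tool_pos': array([ 0.6124, -0.1368,  0.3191]), 'orientation': array([ 0.996 ,  0.0896,  0.    , -0.    ]), 'wrist_force': array([ 1.7057, -0.2162, -0.7253]), 'ft_torque': array([ 0.0941, -0.1501,  0.0092]), 'finger_force': 49.9750292301178, 'width': 0.035663579408925165}
```

Request:
step_arm(
  deltas=[
    [[20, 0, 0, -0.04, 0], [20, 0, 0, -0.12, 0], [20, 0, 0, -0.22, 0], [20, 0, 0, -0.34, 0], [20, 0, 0, -0.46, 0], [20, 0, 0, -0.56, 0], [20, 0, 0, -0.62, 0], [20, 0, 0, -0.62, 0]],
  ],
)

```text
t: 4.88
tool_pos: [0.6119, -0.1367, 0.4787]
orientation: [0.996, 0.09, 0.003, 0.001]
wrist_force: [-0.4, -0.0, -0.8]
width: 0.0359
finger_force: 50.0
```

```bash
python3 - <<'E'
from h import *
s=ctrl.sense();w=cam("wrist",s);t=cam("top");sd=cam("side");ims={n:ctrl.camera(n) for n in("wrist","top","side")}
P=s["tool_pos"];y=2*np.arctan2(s["orientation"][1],s["orientation"][0]);u=np.array([np.cos(y),np.sin(y),0])
print(P,s["width"],s["wrist_force"],np.degrees(y))
W=P+.0602*u-[0,0,.287];Z=np.array([-.5*u[0],-.5*u[1],.866]);T=W+.144*Z
M=np.zeros((600,800,3),np.uint8)
for i,(n,c) in enumerate((("wrist",w),("side",sd))):
    p=proj(c,[W,T]);print(n,p);m=p.mean(0).astype(int);m=np.maximum(m,[66,100]);k=3
    im=ims[n].copy()
    for q in p: cv2.drawMarker(im,tuple(int(v) for v in q),(0,0,255) if 0 else (255,0,255),0,5)
    cr=im[max(m[1]-100,0):m[1]+100,m[0]-66:m[0]+66];cr=cv2.resize(cr,None,fx=k,fy=k);M[:cr.shape[0],i*400:i*400+cr.shape[1]]=cr;print(m)
cv2.imwrite("pics/m3.png",M)
E
```

```text
[ 0.6119 -0.1367  0.4787] 0.035926447515915345 [-0.4151 -0.023  -0.7508] 10.28051771212405
wrist [[322.1558 137.7869]
 [321.7451 304.127 ]]
[321 220]
side [[300.902  129.4888]
 [326.6602  87.2814]]
[313 108]
```

View pics/m3.png

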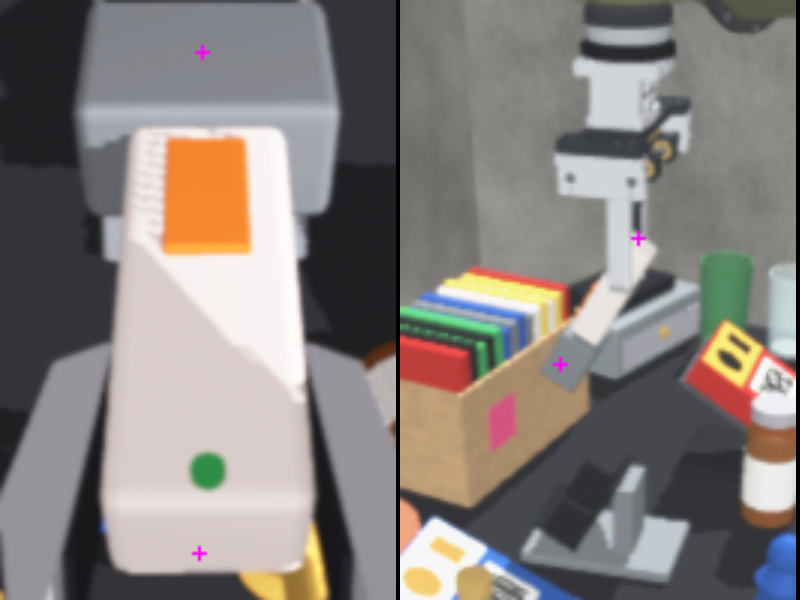

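Request:
step_arm(
  deltas=[
    [[20, -0.07, 0.07, 0, 0], [20, -0.18, 0.18, 0, 0], [20, -0.3, 0.31, 0, 0.0117], [20, -0.42, 0.43, 0, 0.0117], [20, -0.54, 0.55, 0, 0.0117], [20, -0.65, 0.67, 0, 0.0117], [20, -0.75, 0.77, 0, 0.0117], [20, -0.82, 0.842, 0, 0.0117]],
  ],
)

```text
t: 5.7
tool_pos: [0.4461, -0.3831, 0.4725]
orientation: [0.998, 0.07, -0.001, -0.001]
wrist_force: [-0.1, -0.6, -0.8]
width: 0.0355
finger_force: 50.0
```

Request:
step_arm(
  deltas=[
    [[20, 0, 0, 0.03, 0], [20, 0, 0, 0.08, 0], [20, 0, 0, 0.12, 0], [20, 0, 0, 0.14, 0], [20, 0, 0, 0.14, 0], [20, 0, 0, 0.14, 0]],
  ],
)

```text
t: 6.2
tool_pos: [0.4486, -0.3802, 0.4389]
orientation: [0.997, 0.072, -0.0, -0.0]
wrist_force: [1.2, 0.2, -1.4]
width: 0.0359
finger_force: 50.0
```

```bash
python3 - <<'E'
from h import *
s=ctrl.sense();w=cam("wrist",s);ims={"wrist":ctrl.camera("wrist"),"side":ctrl.camera("side")}
P=s["tool_pos"];y=2*np.arctan2(s["orientation"][1],s["orientation"][0]);u=np.array([np.cos(y),np.sin(y),0])
W=P+.0602*u-[0,0,.287];Z=np.array([-.5*u[0],-.5*u[1],.866])
print(s["t"],P,np.degrees(y),"window",W,"aim@65",W-.065*Z,s["wrist_force"],s["width"])
M=np.zeros((560,800,3),np.uint8)
M[:400,:400]=ims["wrist"][:,120:520]
p=proj(cam("side"),[[.54,-.367,.097]])[0].astype(int)
cr=ims["side"][p[1]-70:p[1]+70,p[0]-50:p[0]+50];M[:,400:]=cv2.resize(cr,None,fx=4,fy=4,interpolation=cv2.INTER_CUBIC)
cv2.imwrite("pics/m4.png",M)
E
```

```text
6.2 [ 0.4486 -0.3802  0.4389] 8.21874241158859 window [ 0.5082 -0.3716  0.1519] aim@65 [ 0.5404 -0.367   0.0956] [ 1.2468  0.1947 -1.3844] 0.0358501399402957
```

View pics/m4.png

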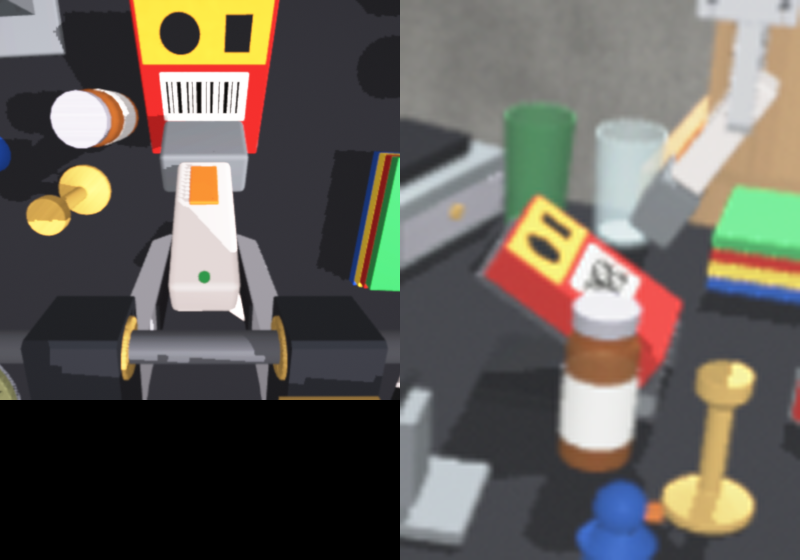

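Request:
step_arm(
  deltas=[
    [[20, 0, 0, 0, 0], [20, 0, 0, 0, 0], [20, 0, 0, 0, 0], [20, 0, 0, 0, 0], [20, 0, 0, 0, 0], [20, 0, 0, 0, 0], [20, 0, 0, 0, 0], [20, 0, 0, 0, 0]],
  ],
)

```text
t: 6.97
tool_pos: [0.4483, -0.3805, 0.4391]
orientation: [0.997, 0.071, -0.0, -0.0]
wrist_force: [-0.7, -0.3, -2.3]
width: 0.036
finger_force: 50.0
```

Request:
step_arm(
  deltas=[
    [[20, 0, 0, 0, 0], [20, 0, 0, 0, 0], [20, 0, 0, 0, 0], [20, 0, 0, 0, 0], [20, 0, 0, 0, 0], [20, 0, 0, 0, 0], [20, 0, 0, 0, 0], [20, 0, 0, 0, 0]],
  ],
)

```text
t: 7.63
tool_pos: [0.4483, -0.3806, 0.4391]
orientation: [0.997, 0.071, -0.0, -0.0]
wrist_force: [0.1, 0.4, -1.6]
width: 0.0355
finger_force: 50.0
```

Request:
step_arm(
  deltas=[
    [[20, 0, 0, 0, 0], [20, 0, 0, 0, 0], [20, 0, 0, 0, 0], [20, 0, 0, 0, 0], [20, 0, 0, 0, 0], [20, 0, 0, 0, 0], [20, 0, 0, 0, 0], [20, 0, 0, 0, 0]],
  ],
)

```text
t: 8.3
tool_pos: [0.4483, -0.3806, 0.4391]
orientation: [0.997, 0.071, -0.0, -0.0]
wrist_force: [0.3, -0.1, -1.0]
width: 0.0358
finger_force: 50.0
```

Request:
step_arm(
  deltas=[
    [[20, 0, 0, 0, 0], [20, 0, 0, 0, 0], [20, 0, 0, 0, 0], [20, 0, 0, 0, 0], [20, 0, 0, 0, 0], [20, 0, 0, 0, 0], [20, 0, 0, 0, 0], [20, 0, 0, 0, 0]],
  ],
)

```text
t: 8.97
tool_pos: [0.4483, -0.3805, 0.4392]
orientation: [0.997, 0.071, 0.0, 0.0]
wrist_force: [0.7, 0.3, -0.9]
width: 0.0359
finger_force: 50.0
```

```bash
python3 - <<'E'
from h import *
s=ctrl.sense();im=ctrl.camera("wrist")
P=s["tool_pos"];y=2*np.arctan2(s["orientation"][1],s["orientation"][0]);print(s["t"],P,np.degrees(y),s["wrist_force"])
# next: lift .05, then to blue
c,sn=np.cos(y),np.sin(y);d=np.array([.5212,.0942,.4355])-P
print("x",(d[0]*c+d[1]*sn)/.25,"y",(d[0]*sn-d[1]*c)/.25,"z",-d[2]/.25)
E
```

```text
8.9667 [ 0.4483 -0.3805  0.4392] 8.177103839106564 [ 0.7082  0.3081 -0.9434]
x 0.5588777263139868 y -1.838155592533258 z 0.014655824001130746
```

Request:
step_arm(
  deltas=[
    [[20, 0, 0, -0.06, 0], [20, 0, 0, -0.14, 0], [20, 0.03, -0.1, -0.18, 0], [20, 0.08, -0.24, -0.18, 0], [20, 0.12, -0.39, -0.18, 0], [20, 0.17, -0.55, -0.18, 0], [20, 0.22, -0.71, -0.18, 0], [20, 0.28, -0.86, -0.18, 0]],
  ],
)

```text
t: 9.68
tool_pos: [0.4865, -0.1558, 0.4844]
orientation: [0.997, 0.071, 0.0, 0.0]
wrist_force: [1.1, -0.7, -1.9]
width: 0.0356
finger_force: 50.0
```

Request:
step_arm(
  deltas=[
    [[20, 0.05, -0.15, 0, 0], [20, 0.1, -0.3, 0, 0], [20, 0.14, -0.45, 0, 0], [20, 0.19, -0.6, 0, 0], [20, 0.23, -0.75, 0, 0.002], [20, 0.26, -0.87, 0, 0.002], [20, 0.28, -0.95, 0, 0.002], [20, 0.279, -0.978, 0, 0.002]],
  ],
)

```text
t: 10.35
tool_pos: [0.5213, 0.0968, 0.484]
orientation: [0.998, 0.07, -0.0, -0.0]
wrist_force: [0.3, -0.2, -0.7]
width: 0.0361
finger_force: 50.0
```

Request:
step_arm(
  deltas=[
    [[20, 0, 0, 0, 0], [20, 0, 0, 0.06, 0], [20, 0, 0, 0.13, 0], [20, 0, 0, 0.18, 0], [20, 0, 0, 0.194, 0], [20, 0, 0, 0.194, 0], [20, 0, 0, 0.194, 0], [20, 0, 0, 0.194, 0]],
  ],
)

```text
t: 11.02
tool_pos: [0.5213, 0.0937, 0.4367]
orientation: [0.998, 0.068, 0.001, -0.0]
wrist_force: [0.1, 0.5, -0.9]
width: 0.0356
finger_force: 50.0
```

```bash
python3 - <<'E'
from h import *
s=ctrl.sense();im=ctrl.camera("wrist");w=cam("wrist",s)
P=s["tool_pos"];y=2*np.arctan2(s["orientation"][1],s["orientation"][0]);u=np.array([np.cos(y),np.sin(y),0])
W=P+.0602*u-[0,0,.287];Z=np.array([-.5*u[0],-.5*u[1],.866])
print(s["t"],P,np.degrees(y),"aim@65",W-.065*Z,s["width"])
# visible label top edge: white pixel rows by column
p=proj(w,[W,[.613,.1068,.0922]]);print(p)
b,g,r=[im[...,i].astype(int) for i in range(3)]
wh=(im.min(2)>150)
r0=int(p[1,1])
for rr in range(r0-45,r0+10,5):
    x=np.where(wh[rr,200:450])[0]+200; print(rr,x.min() if len(x) else 0,x.max() if len(x) else 0,len(x))
gr=(im.max(2)<175)&(im.min(2)>90)&((im.max(2).astype(int)-im.min(2))<25)
for rr in range(int(p[0,1])-15,int(p[0,1])+30,8):
    x=np.where(gr[rr,240:410])[0]+240;print("head",rr,x.min() if len(x) else 0,x.max() if len(x) else 0,len(x))
E
```

```text
11.0167 [0.5213 0.0937 0.4367] 7.787080713273712 aim@65 [0.6132 0.1063 0.0934] 0.03558579069705134
[[323.0727 136.4705]
 [322.6268  96.8922]]
51 260 383 107
56 261 382 122
61 261 382 122
66 0 0 0
71 301 365 65
76 278 365 88
81 279 365 76
86 279 364 59
91 280 364 60
96 281 364 58
101 281 363 60
head 121 289 358 70
head 129 285 362 78
head 137 284 363 80
head 145 283 364 82
head 153 282 365 84
head 161 281 367 87
```

Request:
step_arm(
  deltas=[
    [[20, 0, 0, 0, 0], [20, 0, 0, 0, 0], [20, 0, 0, 0, 0], [20, 0, 0, 0, 0], [20, 0, 0, 0, 0], [20, 0, 0, 0, 0], [20, 0, 0, 0, 0], [20, 0, 0, 0, 0]],
  ],
)

```text
t: 11.73
tool_pos: [0.5212, 0.0942, 0.4356]
orientation: [0.998, 0.068, -0.0, -0.0]
wrist_force: [0.3, 0.7, -1.3]
width: 0.0357
finger_force: 50.0
```

Request:
step_arm(
  deltas=[
    [[20, 0, 0, 0, 0], [20, 0, 0, 0, 0], [20, 0, 0, 0, 0], [20, 0, 0, 0, 0], [20, 0, 0, 0, 0], [20, 0, 0, 0, 0], [20, 0, 0, 0, 0], [20, 0, 0, 0, 0]],
  ],
)

```text
t: 12.4
tool_pos: [0.5213, 0.0942, 0.4357]
orientation: [0.998, 0.068, 0.0, 0.0]
wrist_force: [0.6, -0.3, -1.7]
width: 0.0357
finger_force: 50.0
```

Request:
step_arm(
  deltas=[
    [[20, 0, 0, 0, 0], [20, 0, 0, 0, 0], [20, 0, 0, 0, 0], [20, 0, 0, 0, 0], [20, 0, 0, 0, 0], [20, 0, 0, 0, 0], [20, 0, 0, 0, 0], [20, 0, 0, 0, 0]],
  ],
)

```text
t: 13.07
tool_pos: [0.5212, 0.0942, 0.4356]
orientation: [0.998, 0.068, -0.0, 0.0]
wrist_force: [-0.8, -0.2, -1.5]
width: 0.0356
finger_force: 50.0
```

Request:
step_arm(
  deltas=[
    [[20, 0, 0, 0, 0], [20, 0, 0, 0, 0], [20, 0, 0, 0, 0], [20, 0, 0, 0, 0], [20, 0, 0, 0, 0], [20, 0, 0, 0, 0], [20, 0, 0, 0, 0], [20, 0, 0, 0, 0]],
  ],
)

```text
t: 13.73
tool_pos: [0.5212, 0.0941, 0.4356]
orientation: [0.998, 0.068, -0.0, -0.0]
wrist_force: [-0.4, 0.2, -1.4]
width: 0.0353
finger_force: 50.0
```

```bash
python3 - <<'E'
from h import *
s=ctrl.sense();P=s["tool_pos"];y=2*np.arctan2(s["orientation"][1],s["orientation"][0]);print(s["t"],P,np.degrees(y),s["wrist_force"])
G=np.load("grip.npy");yg=2*np.arctan2(G[4],G[3]);c,sn=np.cos(y),np.sin(y);d=G[:3]-P
print("x",(d[0]*c+d[1]*sn)/.25,"y",(d[0]*sn-d[1]*c)/.25,"z",-d[2]/.25,"turn",-(yg-y)/np.pi)
E
```

```text
13.7333 [0.5212 0.0941 0.4356] 7.816622529631957 [-0.3922  0.1995 -1.378 ]
x 0.23571742088262967 y 0.9649079720326286 z 0.4660236606602648 turn -0.013691895085078416
```

Request:
step_arm(
  deltas=[
    [[20, 0, 0, -0.06, 0], [20, 0, 0, -0.14, 0], [20, 0.03, 0.1, -0.18, 0], [20, 0.07, 0.24, -0.18, 0], [20, 0.11, 0.39, -0.18, -0.0137], [20, 0.14, 0.54, -0.18, -0.0137], [20, 0.18, 0.69, -0.18, -0.0137], [20, 0.21, 0.83, -0.18, -0.0137]],
  ],
)

```text
t: 14.4
tool_pos: [0.6019, -0.1064, 0.4806]
orientation: [0.996, 0.09, 0.0, 0.0]
wrist_force: [-0.2, 0.3, -2.1]
width: 0.0356
finger_force: 50.0
```

Request:
step_arm(
  deltas=[
    [[20, 0.03, 0.09, 0, 0], [20, 0.032, 0.134, 0, 0], [20, 0.032, 0.134, 0, 0], [20, 0.032, 0.134, 0, 0], [20, 0.032, 0.134, 0, 0], [20, 0.032, 0.134, 0, 0], [20, 0.032, 0.134, 0, 0], [20, 0.032, 0.134, 0, 0]],
  ],
)

```text
t: 15.07
tool_pos: [0.6152, -0.135, 0.481]
orientation: [0.996, 0.09, 0.0, 0.0]
wrist_force: [0.3, 1.4, -0.7]
width: 0.0357
finger_force: 50.0
```

```bash
cat > d.py <<'E'
from h import *
s=ctrl.sense();P=s["tool_pos"];y=2*np.arctan2(s["orientation"][1],s["orientation"][0]);print(s["t"],P,np.degrees(y),s["wrist_force"],s["width"])
G=np.load("grip.npy");yg=2*np.arctan2(G[4],G[3]);c,sn=np.cos(y),np.sin(y);d=G[:3]-P
print("x",(d[0]*c+d[1]*sn)/.25,"y",(d[0]*sn-d[1]*c)/.25,"z",-d[2]/.25,"turn",-(yg-y)/np.pi)
E
python3 d.py
```

```text
15.0667 [ 0.6152 -0.135   0.481 ] 10.34170387898565 [ 0.2572  1.3917 -0.7279] 0.03567681608134155
x -0.012181388739170032 y 0.005379897249713075 z 0.6474922010110029 turn 0.0003363346335532161
```

Request:
step_arm(
  deltas=[
    [[20, -0.0122, 0.0054, 0, 0], [20, -0.0122, 0.0054, 0, 0], [20, -0.0122, 0.0054, 0.1, 0], [20, -0.0122, 0.0054, 0.2, 0], [20, -0.0122, 0.0054, 0.3, 0], [20, -0.0122, 0.0054, 0.38, 0], [20, -0.0122, 0.0054, 0.42, 0], [20, -0.0122, 0.0054, 0.42, 0]],
  ],
)

```text
t: 15.73
tool_pos: [0.6124, -0.1377, 0.3735]
orientation: [0.996, 0.09, -0.002, -0.001]
wrist_force: [0.4, -0.2, -1.4]
width: 0.0361
finger_force: 50.0
```

```bash
python3 d.py; python3 - <<'E'
from h import *
im=ctrl.camera("wrist");a=cv2.imread("pics/m3.png")[:600,:396]
def oc(i):
    h=cv2.cvtColor(i,cv2.COLOR_BGR2HSV);m=(h[...,0]>6)&(h[...,0]<18)&(h[...,1]>180)&(h[...,2]>150)
    m=m.astype(np.uint8);n,l,st,c=cv2.connectedComponentsWithStats(m);k=1+np.argmax(st[1:,4]);return c[k],st[k]
c,st=oc(a);print("then",c/3+[255,120],st[:4]/3);print("now",*oc(im[120:320,255:387]))
E
```

```text
15.7333 [ 0.6124 -0.1377  0.3735] 10.279297057612888 [ 0.4466 -0.2168 -1.3865] 0.036085548712354365
x 0.0005051879450197448 y -0.003311820247197936 z 0.21756353417279795 turn -1.0369929628791486e-05
then [323.6488 184.8971] [55.3333 47.     27.3333 36.6667]
now [68.4261 63.8324] [ 55  47  27  34 859]
```

Request:
step_arm(
  deltas=[
    [[20, 0, -0.002, 0.05, 0], [20, 0, -0.002, 0.1, 0], [20, 0, -0.002, 0.14, 0], [20, 0, -0.002, 0.17, 0], [20, 0, -0.002, 0.19, 0], [20, 0, -0.002, 0.205, 0], [20, 0, -0.002, 0.21, 0], [20, 0, -0.002, 0.21, 0]],
  ],
)

```text
t: 16.45
tool_pos: [0.6125, -0.1372, 0.3231]
orientation: [0.996, 0.09, -0.0, -0.0]
wrist_force: [-0.1, -0.0, -0.0]
width: 0.0358
finger_force: 50.0
```

```bash
python3 d.py
```

```text
16.45 [ 0.6125 -0.1372  0.3231] 10.284949603346332 [-0.1091 -0.038  -0.0498] 0.03583638001213882
x -7.790488380003479e-05 y -0.0015571022051005317 z 0.01574276786406381 turn 2.1033102223675705e-05
```

Request:
step_arm(
  deltas=[
    [[20, 0, -0.0015, 0.006, 0], [20, 0, -0.0015, 0.01, 0], [20, 0, -0.0015, 0.013, 0], [20, 0, -0.0015, 0.016, 0], [20, 0, -0.0015, 0.016, 0], [20, 0, -0.0015, 0.016, 0]],
  ],
)

```text
t: 16.95
tool_pos: [0.6124, -0.1368, 0.3192]
orientation: [0.996, 0.09, 0.0, 0.0]
wrist_force: [-0.2, 0.4, -1.2]
width: 0.0357
finger_force: 50.0
```

```bash
python3 d.py
```

```text
16.95 [ 0.6124 -0.1368  0.3192] 10.280396681761477 [-0.1534  0.3762 -1.1625] 0.0357140447842582
x -2.3925393882087183e-05 y 1.0472774612010176e-05 z 0.00037280212261747714 turn -4.260906581081051e-06
```

Request:
step_arm(
  deltas=[
    [[20, 0, 0, 0.002, 0], [20, 0, 0, 0.003, 0], [20, 0, 0, 0.003, 0], [20, 0, 0, 0.003, 0]],
  ],
)

```text
t: 17.28
tool_pos: [0.6124, -0.1368, 0.3191]
orientation: [0.996, 0.09, 0.0, 0.0]
wrist_force: [-2.7, 0.5, 6.1]
width: 0.0354
finger_force: 50.0
```

```bash
python3 d.py
```

```text
17.2833 [ 0.6124 -0.1368  0.3191] 10.282697269993104 [-2.6774  0.4593  6.0835] 0.035408096503970074
x 0.00011754020504407978 y 5.961148571543533e-05 z -0.0002968017471400852 turn 8.520139150181574e-06
```

Request:
step_arm(
  deltas=[
    [[34, 0, 0, 0, 0], [34, 0, 0, 0, 0], [34, 0, 0, 0, 0]],
  ],
  force=5,
)

```text
t: 17.53
tool_pos: [0.6124, -0.1368, 0.319]
orientation: [0.996, 0.09, 0.0, 0.0]
wrist_force: [-2.0, 0.3, 5.7]
width: 0.0359
finger_force: 5.0
```

Request:
step_arm(
  deltas=[
    [[42, 0, 0, 0, 0], [50, 0, 0, 0, 0], [70, 0, 0, 0, 0], [94, 0, 0, 0, 0], [94, 0, 0, 0, 0], [94, 0, 0, 0, 0], [94, 0, 0, 0, 0], [94, 0, 0, 0, 0]],
  ],
)

```text
t: 18.2
tool_pos: [0.6124, -0.1368, 0.3184]
orientation: [0.996, 0.09, -0.0, -0.0]
wrist_force: [0.1, -0.9, 0.7]
width: 0.0856
finger_force: 0.0
```

Request:
step_arm(
  deltas=[
    [[94, 0, 0, -0.04, 0], [94, 0, 0, -0.12, 0], [94, 0, 0, -0.22, 0], [94, 0, 0, -0.32, 0], [94, 0, 0, -0.34, 0], [94, 0, 0, -0.34, 0], [94, 0, 0, -0.34, 0], [94, 0, 0, -0.34, 0]],
  ],
)

```text
t: 18.87
tool_pos: [0.6123, -0.1368, 0.4019]
orientation: [0.996, 0.09, -0.001, -0.0]
wrist_force: [-0.6, -0.7, -0.7]
width: 0.0942
finger_force: 0.0
```

Request:
step_arm(
  deltas=[
    [[94, -0.21, -0.428, 0, 0], [94, -0.21, -0.428, 0, 0], [94, -0.21, -0.428, 0, 0], [94, -0.21, -0.428, 0, 0], [94, -0.21, -0.428, 0, 0], [94, -0.21, -0.428, 0, 0], [94, -0.21, -0.428, 0, 0], [94, -0.21, -0.428, 0, 0]],
  ],
)

```text
t: 19.53
tool_pos: [0.5422, -0.0418, 0.4028]
orientation: [0.996, 0.089, -0.0, -0.0]
wrist_force: [-0.3, -0.6, 0.6]
width: 0.0935
finger_force: 0.0
```

```bash
python3 - <<'E'
from h import *
s=ctrl.sense();im=ctrl.camera("wrist");w=cam("wrist",s);w2=wcam("w2.npy");a=cv2.imread("pics/w2.png")
print(s["t"],s["tool_pos"],s["wrist_force"],s["width"])
def oc(i,f):
    h=cv2.cvtColor(i,cv2.COLOR_BGR2HSV);o=[]
    m=f(h).astype(np.uint8);m[:,:370]=0;m[:,510:]=0;m[200:]=0;n,l,st,c=cv2.connectedComponentsWithStats(m);return c[1+np.argmax(st[1:,4])]
org=lambda h:(h[...,0]>6)&(h[...,0]<18)&(h[...,1]>180)&(h[...,2]>150)
grn=lambda h:(h[...,0]>50)&(h[...,0]<80)&(h[...,1]>100)&(h[...,2]>80)
print(onz(w2,oc(a,org),.1),onz(w,oc(im,org),.1));print(onz(w2,oc(a,grn),.155),onz(w,oc(im,grn),.155))
# other things: compare fixed cameras with the start
for n in("top","side"):
    d=cv2.absdiff(ctrl.camera(n),cv2.imread(f"pics/{n}0.png")).max(2)>60
    for k,u in (("jar",[.5,-.262,.07]),("red",[.54,-.367,.097]),("blue",[.613,.107,.092]),("bottle",[.5638,.204,.1]),("cradle",[.63,-.135,.08])):
        p=proj(cam(n),[u])[0].astype(int);print(n,k,d[p[1]-14:p[1]+14,p[0]-14:p[0]+14].mean().round(3))
E
```

```text
19.5333 [ 0.5422 -0.0418  0.4028] [-0.2812 -0.6382  0.5589] 0.09351457451541924
[[ 0.6475 -0.1298  0.1   ]] [[ 0.6474 -0.131   0.1   ]]
[[ 0.6151 -0.1367  0.155 ]] [[ 0.6151 -0.1377  0.155 ]]
top jar 0.0
top red 0.0
top blue 0.0
top bottle 0.0
top cradle 0.528
side jar 0.0
side red 0.0
side blue 0.0
side bottle 0.0
side cradle 0.015
```

```bash
python3 -c "
from plant import ctrl
print(ctrl.hand_in())"
```

```text
the job is handed in; nothing more can be done
None
```

I held the scanner aimed at the red label, then the blue, from about 65 mm for over 2.5 s each, put it back in its cradle within about 1 mm of where it was and let go. The job was handed in at about 20 s: the interface gives no read confirmation, the boxes, jar and bottle looked unmoved, and I didn't recheck the other items.

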